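# Sift the small nuts out of the sorting sieve

## Task

Lift the square-holed metal sieve by the black grip of its handle, hold it level over the grey tray and shake it side to side until both small hex nuts have dropped through into the tray and only the large hex nut is left in it. Then set the sieve, with the large nut still in it, down upright on the bench beside the tray and let go.

Things in the scene. Friction and masses are not known exactly. Their poses are not given: they have to be found in the camera images.
- sieve: Loose aluminium sieve, 108 (x) x 120 (y) x 100 mm, 0.3 kg. Origin: centre of its underside, z up. Walls 40 mm high. Dark steel floor: top face 12 mm above the origin, 4 mm thick, 3 x 3 square holes of 28 mm centred at x = -36, 0, 36, y = -42, 0, 42 mm; between them two solid strips along x, 14 mm wide, at y = -21 and 21, and two 8 mm ribs along y at x = -18 and 18.
- sieve_grip (a point): Centre of the sieve's black grip, 87 mm above the sieve's origin, over its middle. The grip is a straight bar along the sieve's x, 66 long (x) x 18 wide (y) x 26 mm high, on a wire bail that stands on the two x end walls. Take it from above, fingers closing along the sieve's y. Same axes as the sieve.
- tray: Grey painted sheet-metal tray, open on top, fixed to the bench, 180 (x) x 240 (y) x 33 mm high over its rolled rim, walls and floor 4 mm thick. Origin: centre of its underside; long side along its y.
- small_nut_1: Small steel hex nut, 19 mm across flats, 22 across corners, 10 mm high, 20 g, oily. Origin: centre of its underside. Starts flat on the strip at +y of the sieve's floor and fits through the holes. It slides when the sieve moves briskly: carry at about 0.15 m/s; shake along the sieve's y, across the strips, in strokes of about 50 mm at 0.2 m/s or more, as often as needed, until it drops.
- small_nut_2: The other small hex nut, same size and behaviour, starting on the strip at -y of the sieve's floor.
- large_nut: Large steel hex nut, 36 mm across flats, 42 mm across corners, 18 mm high, about 0.1 kg. Origin: centre of its underside. Lies flat in the sieve; it does not fit through the holes.
Things that resemble listed ones, but are neither listed nor needed, are in the scene too. Of the things that look like the sieve, the larger one is meant. Of the things that look like the large_nut, the larger one is meant.

How it is judged:
By the outcome, as a careful person would: the job done as asked, in the order asked, and still so for the second after the job is handed in, with the robot touching nothing.
It also fails if it takes over 54 s, if anything falls off the work surface, if the arm or the gripper's body presses on something with over 40 N, if the wrist force passes 120 N, or if a joint passes its speed limit or range.

## Robot

A 7-joint arm with a two-finger parallel gripper is mounted at the origin on a cart in front of the work surface, level with it; the furniture and walls round the work are solid. World frame = base frame: x ahead of the robot, y to its left, z up, the work surface at z = 0. Lengths are in m, angles in rad, forces in N, time in s.
With the tool pointing down it reaches from about 0.35 to 0.9 m from the base axis. Payload 7.2 kg.
Tool frame: the origin (TCP) lies at the very end of the fingers, on their centre line; the grasp point (between the pads) lies 19 mm behind it; z points along the fingers, y is the line along which they close (so a half turn about z gives the same grasp; the last joint's range is limited). The gripper opens to 88 mm and grips with 3 to 60 N. Pads are 20 mm wide; open, the fingers measure 115 mm over their backs; the gripper's body (75 mm by 178 mm) begins 61 mm behind the grasp point.
Start: joints at [1.223, 0.411, -0.013, 1.596, 0.006, 1.134, -0.082], TCP at [0.173, -0.601, 0.223] pointing down, gripper open.
Joint ranges: [-2.95, 2.95], [-0.29, 1.99], [-1.47, 1.44], [0.14, 2.54], [-1.03, 4.17], [0.13, 1.85], [-2.86, 2.86]. Speed limits (rad/s): [2.39, 2.39, 3.01, 3.01, 3.14, 3.14, 3.14].

## Interface

Orientations are given as a unit quaternion [w, x, y, z].
In Python, from workcell import robot gives the robot as it stands.
- The arm moves only by the tool send_rows, never from a script. Its argument "moves" is a list of rows, each a list of 4 numbers: the shift along the world's x, y, z in m, then the turn about the world's z in degrees. In form: [[dx, dy, dz, twist], ...]. A call has 1 to 10 rows; each row is the pose to reach, as a shift and turn from the pose commanded when the call began; what a row does not reach only later rows make up. A row lasts 1/8 s, in which the tool goes at most 62.5 mm and 10.7 degrees, less where a joint would pass 70% of its speed; a pose out of reach is approached as far as the arm can. A call with a gripper value outside its range is refused whole. "claw" is the finger opening in m, from 0 to 0.0878, set as the call begins (left out, the last holds). The fingers move at their own pace and stop on an object; the grip force is fixed at half the most. Time passes only in rows, so rows that repeat a pose let the fingers close. It gives the time, the measured TCP pose, the force, the opening and the grip force at its end, in the units of the state.
- robot.read_state(): the state, without advancing time (a new reading comes with each control period).
- robot.capture(name): name is "side" or "top"; returns the picture (480x640x3 uint8, red, green, blue); there is no depth.
- robot.camera_info(name): a dict with "fx", "fy", "cx", "cy" (pixels), "extrinsics" (4x4, takes a point from camera to world coordinates). Camera axes: x right, y down, z forward; pixel columns grow to the right and rows downward; lengths in m; the calibration is good to about 2 mm. A picture is of the moment at which its call begins. camera_info takes no time and is no camera call.
- robot.job_done(): hands the job in; it is judged then, once.
The state is a dict: "clock": time; "joints": joint angles; "joint_vel": joint speeds; "joint_efforts": joint torques, N m; "position": TCP position; "eef_rot": TCP orientation; "ft_force": force on the tool from outside, world axes, zero at the start; "wrist_torque": the same for the moment, N m; "grip_width": finger opening in m; "grasp_force": force on a finger pad.
Only numpy, scipy, OpenCV 4.12 (cv2) and the standard library are available. Lean on these libraries where they do the work, as an engineer would, in place of code of your own. Each camera call takes 0.05 s, during which the arm holds its last target. There are 200 camera calls.

## Working session

There is one attempt and no reset: what is moved stays moved. The work goes in short steps, Python scripts to look and compute and a tool call to move; the robot and the scene stay as the last step left them, time stands still between calls to the robot, and variables do not carry over. Pictures are saved under pics/ and viewed, at most 10 in all, crops included, and the job is handed in when it is done.

Besides the shell and the picture viewer there is one more tool, called as name(argument=value, ...), one argument or row to a line, values as JSON. send_rows: Moves the arm, as the interface text tells. Its arguments: {"type":"object","properties":{"moves":{"type":"array","items":{"type":"array","items":{"type":"number"}}},"claw":{"type":"number"}},"required":["moves"]}

```bash
mkdir -p pics; python3 - <<'E'
from workcell import robot
import cv2,numpy as np
for n in("top","side"):
    im=robot.capture(n); cv2.imwrite(f"pics/{n}0.png",im[:,:,::-1])
    c=robot.camera_info(n); print(n,c["fx"],c["cx"],c["cy"],np.round(c["extrinsics"],3).tolist())
s=robot.read_state();print(s["clock"],s["position"],s["eef_rot"],s["grip_width"])
E
```

```text
top 610.8794876498142 326.2522786655743 243.3796094953935 [[0.023, -0.996, 0.081, 0.408], [-1.0, -0.024, -0.005, 0.045], [0.007, -0.081, -0.997, 1.127], [0.0, 0.0, 0.0, 1.0]]
side 438.97961871539104 314.0739740595798 244.51235323445331 [[-0.996, -0.019, 0.082, 0.395], [-0.082, 0.461, -0.883, 0.861], [-0.021, -0.887, -0.461, 0.506], [0.0, 0.0, 0.0, 1.0]]
0.1 [ 0.17244067 -0.60025616  0.22188476] [-7.26534181e-04  9.90224758e-01  1.39478937e-01 -1.63463734e-04] 0.0879615204514147
```

View pics/top0.png

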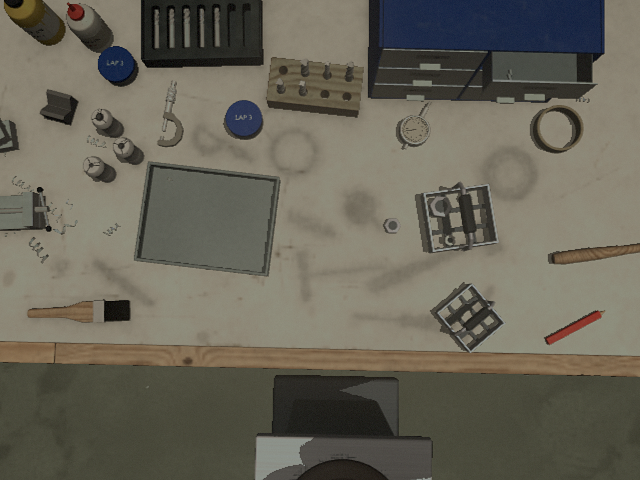

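View pics/side0.png

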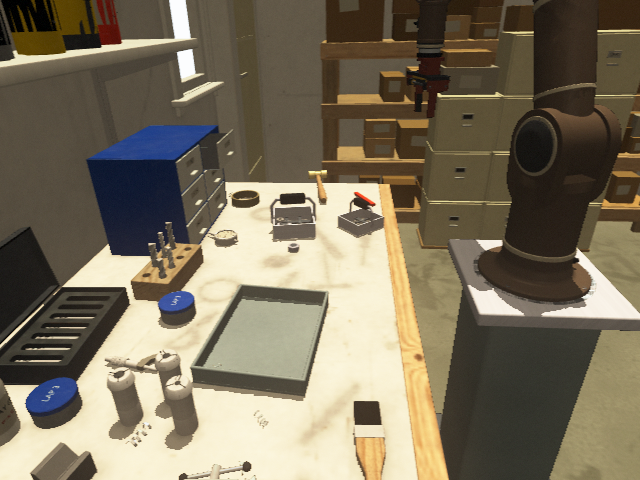

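Candidates: the sieve at top px (457,217) is the larger one, against the small decoy at (467,317). The large nut inside the sieve is at (438,205), with a decoy nut on the bench at (392,226). I'll measure the sieve's grip and rim, and the tray, and check with one crop.

```bash
cat > h.py <<'E'
from workcell import robot
import cv2,numpy as np
def ray(n,u,v):
    c=robot.camera_info(n);E=np.array(c["extrinsics"])
    return E[:3,3],E[:3,:3]@np.array([(u-c["cx"])/c["fx"],(v-c["cy"])/c["fy"],1.])
def onz(n,u,v,z):
    o,d=ray(n,u,v);return (o+d*(z-o[2])/d[2])
def proj(n,p):
    c=robot.camera_info(n);E=np.array(c["extrinsics"]);q=E[:3,:3].T@(np.array(p)-E[:3,3])
    return q[0]/q[2]*c["fx"]+c["cx"],q[1]/q[2]*c["fy"]+c["cy"]
def tri(a,b):
    (o1,d1),(o2,d2)=ray("top",*a),ray("side",*b)
    t=np.linalg.lstsq(np.c_[d1,-d2],o2-o1,rcond=None)[0];p,q=o1+d1*t[0],o2+d2*t[1]
    return (p+q)/2,np.linalg.norm(p-q)
E
python3 - <<'E'
from h import *
t=cv2.imread("pics/top0.png");s=cv2.imread("pics/side0.png")
def dark(im,x0,y0,x1,y1,th):
    m=(im[y0:y1,x0:x1].max(2)<th).astype(np.uint8)
    n,l,st,c=cv2.connectedComponentsWithStats(m)
    i=1+st[1:,4].argmax();pts=np.argwhere(l==i)[:,::-1].astype(np.float32)
    r=cv2.minAreaRect(pts);return (r[0][0]+x0,r[0][1]+y0),r[1],r[2],cv2.boxPoints(r)+[x0,y0]
for th in(45,60): print(dark(t,452,180,482,255,th)[:3],dark(s,270,185,320,212,th)[:3])
a=dark(t,452,180,482,255,45);b=dark(s,270,185,320,212,45)
print("grip tri",tri(a[0],b[0]),"onz",onz("top",*a[0],.1))
print("box top at .1",[np.round(onz("top",*p,.1)[:2],3).tolist() for p in a[3]])
for p in[(149,163),(279,178),(267,275),(135,260)]: print("tray",np.round(onz("top",*p,.033),3))
for p in[(417,194),(491,184),(497,244),(424,252)]: print("sieve rim",np.round(onz("top",*p,.04),3))
A=np.hstack([cv2.resize(t[170:260,400:510],(440,360),interpolation=2),cv2.resize(s[180:245,260:330],(360,334),interpolation=2)[:360] if 0 else cv2.resize(s[180:245,260:330],(360,360),interpolation=2)])
cv2.imwrite("pics/c1.png",A)
E
```

```text
((466.31040382385254, 213.59228515625), (38.4644889831543, 11.759472846984863), 79.99201965332031) ((283.0, 198.0), (0.0, 0.0), 0.0)
((466.66517448425293, 214.07061004638672), (52.47714614868164, 15.89986801147461), 73.85565948486328) ((292.01538467407227, 198.27692317962646), (9.762723922729492, 24.18492889404297), 86.8201675415039)
grip tri (array([ 0.56110392, -0.19850618,  0.08638183]), np.float64(0.02188186634014959)) onz [ 0.54828851 -0.1963821   0.1       ]
box top at .1 [[0.579, -0.181], [0.583, -0.2], [0.518, -0.212], [0.514, -0.192]]
tray [0.636 0.364 0.033]
tray [0.614 0.128 0.033]
tray [0.438 0.144 0.033]
tray [0.459 0.381 0.033]
sieve rim [ 0.59  -0.121  0.04 ]
sieve rim [ 0.611 -0.255  0.04 ]
sieve rim [ 0.503 -0.266  0.04 ]
sieve rim [ 0.486 -0.135  0.04 ]
```

View pics/c1.png

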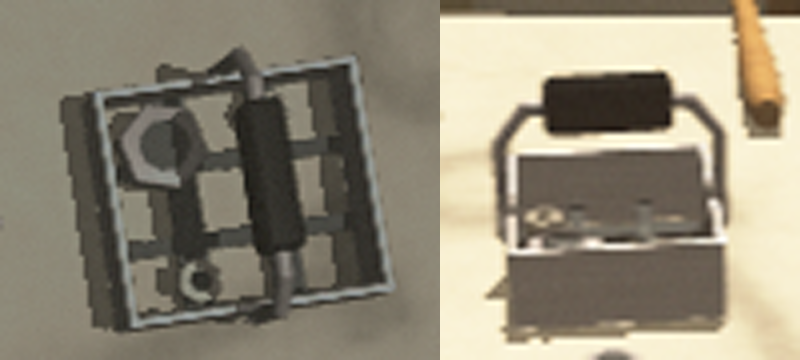

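The crop confirms the choice: the larger sieve, holding the large nut at crop (160,147) and a small nut at crop (195,282). The grip runs between crop (260,96) and (282,250). I'll refine with these corners.

```bash
python3 - <<'E'
from h import *
R=[(97,93),(355,58),(392,288),(132,326)]
P=np.array([onz("top",400+u/4,170+v/4,.04) for u,v in R]);print(P.round(3),P.mean(0),[np.linalg.norm(P[i]-P[i-1]).round(3) for i in range(4)])
d=P[0]+P[1]-P[2]-P[3];print("yaw x",np.degrees(np.arctan2(d[1],d[0])));d=P[0]+P[3]-P[1]-P[2];print("yaw y",np.degrees(np.arctan2(-d[0],d[1])))
G=np.array([onz("top",400+u/4,170+v/4,.1) for u,v in[(238,97),(282,95),(305,248),(258,252)]]);print(G.mean(0),G.round(3))
d=G[0]+G[1]-G[2]-G[3];print("yaw grip",np.degrees(np.arctan2(d[1],d[0])))
print(tri((467.7,213.2),(292.7,198.6)))
from scipy.spatial.transform import Rotation as Rr
q=robot.read_state()["eef_rot"];print(Rr.from_quat([*q[1:],q[0]]).as_matrix().round(3))
E
```

```text
[[ 0.592 -0.135  0.04 ]
 [ 0.61  -0.251  0.04 ]
 [ 0.507 -0.267  0.04 ]
 [ 0.487 -0.151  0.04 ]] [ 0.54883542 -0.2009879   0.04      ] [np.float64(0.106), np.float64(0.118), np.float64(0.105), np.float64(0.118)]
yaw x 9.133791516874734
yaw y 9.433143758255477
[ 0.54901453 -0.19870751  0.1       ] [[ 0.581 -0.185  0.1  ]
 [ 0.582 -0.203  0.1  ]
 [ 0.517 -0.213  0.1  ]
 [ 0.515 -0.193  0.1  ]]
yaw grip 8.186564426864779
(array([ 0.54925188, -0.20263738,  0.08412815]), np.float64(0.0038730177299743816))
[[ 0.961  0.276 -0.001]
 [ 0.276 -0.961  0.001]
 [-0.    -0.001 -1.   ]]
```

send_rows(
  moves=[
    [0.03, 0.03, 0, -0.7],
    [0.07, 0.075, 0, -1.4],
    [0.11, 0.12, 0, -2.1],
    [0.15, 0.16, 0, -2.8],
    [0.19, 0.2, 0, -3.5],
    [0.23, 0.245, 0, -4.2],
    [0.27, 0.29, 0, -5],
    [0.31, 0.33, 0, -6],
    [0.35, 0.372, 0, -7],
    [0.376, 0.4, 0, -7],
  ],
  claw=0.0878,
)

```text
clock: 1.35
position: [0.5501, -0.1978, 0.2223]
eef_rot: [-0.0, 0.997, 0.08, -0.0]
ft_force: [0.5, -1.2, -0.2]
grip_width: 0.0875
grasp_force: 0.0
```

send_rows(
  moves=[
    [0, 0, -0.03, 0],
    [0, 0, -0.06, 0],
    [0, 0, -0.08, 0],
    [0, 0, -0.08, 0],
  ],
)

```text
clock: 1.85
position: [0.5473, -0.2003, 0.1409]
eef_rot: [-0.001, 0.997, 0.079, -0.002]
ft_force: [-0.7, 0.2, 0.3]
grip_width: 0.088
grasp_force: 0.0
```

```bash
python3 - <<'E'
from h import *
t=robot.capture("top");s=robot.capture("side")
st=robot.read_state();print(st["clock"],st["position"].round(4),st["eef_rot"],st["ft_force"])
p=st["position"];print(proj("top",p),proj("side",p))
A=np.hstack([cv2.resize(t[170:260,400:510],(440,360),interpolation=2),cv2.resize(s[160:245,255:345],(360,340),interpolation=2)[:340] if 0 else cv2.resize(s[155:245,255:345],(360,360),interpolation=2)])
cv2.imwrite("pics/c2.png",A[:,:,::-1])
E
```

```text
1.95 [ 0.5488 -0.2007  0.143 ] [-1.62262894e-05  9.96897433e-01  7.87115434e-02  2.30215012e-05] [-0.22110683  0.0790236   0.10422313]
(np.float64(475.2128536556994), np.float64(209.93644643560293)) (np.float64(291.0341613601565), np.float64(177.1874744256368))
```

View pics/c2.png

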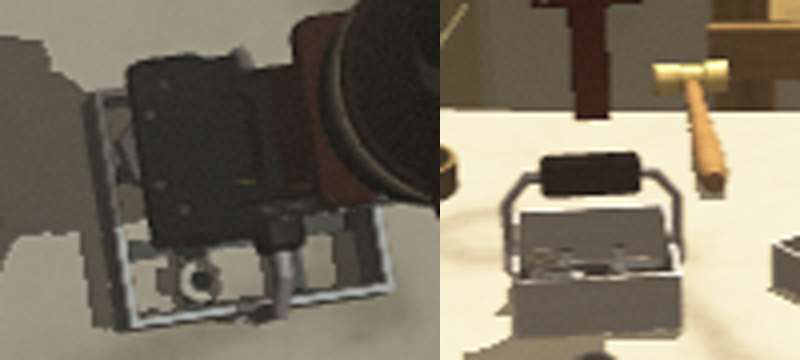

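The open gripper is centred over the grip: in the side crop the finger tip at (590,115) is above the bar at (590,172), and its yaw matches. I'll descend, close and lift.

send_rows(
  moves=[
    [0, 0, -0.025, 0],
    [0, 0, -0.05, 0],
    [0, 0, -0.07, 0],
    [0, 0, -0.075, 0],
    [0, 0, -0.075, 0],
  ],
)

```text
clock: 2.58
position: [0.5491, -0.2009, 0.0685]
eef_rot: [0.0, 0.997, 0.079, 0.0]
ft_force: [-0.3, -0.2, 0.6]
grip_width: 0.0877
grasp_force: 0.0
```

send_rows(
  moves=[
    [0, 0, 0, 0],
    [0, 0, 0, 0],
    [0, 0, 0, 0],
    [0, 0, 0, 0],
    [0, 0, 0, 0],
    [0, 0, 0, 0],
    [0, 0, 0, 0],
    [0, 0, 0, 0],
  ],
  claw=0.0,
)

```text
clock: 3.58
position: [0.5486, -0.2005, 0.0676]
eef_rot: [-0.0, 0.997, 0.079, -0.0]
ft_force: [-0.8, 1.3, -0.5]
grip_width: 0.018
grasp_force: 30.0
```

send_rows(
  moves=[
    [0, 0, 0.004, 0],
    [0, 0, 0.01, 0],
    [0, 0, 0.018, 0],
    [0, 0, 0.027, 0],
    [0, 0, 0.036, 0],
    [0, 0, 0.045, 0],
    [0, 0, 0.052, 0],
    [0, 0, 0.056, 0],
    [0, 0, 0.058, 0],
    [0, 0, 0.058, 0],
  ],
)

```text
clock: 4.82
position: [0.5485, -0.2007, 0.1256]
eef_rot: [-0.0, 0.997, 0.079, -0.0]
ft_force: [-0.3, -0.4, -4.2]
grip_width: 0.0176
grasp_force: 30.0
```

send_rows(
  moves=[
    [0, 0.003, 0, 0],
    [0, 0.009, 0, 0],
    [0, 0.018, 0, 0],
    [0, 0.03, 0, 0],
    [0, 0.045, 0, 0],
    [0, 0.062, 0, 0],
    [0, 0.08, 0, -1],
    [0, 0.098, 0, -2],
    [0, 0.116, 0, -3],
    [0, 0.134, 0, -4],
  ],
)

```text
clock: 6.08
position: [0.5485, -0.065, 0.1258]
eef_rot: [-0.0, 0.999, 0.044, 0.0]
ft_force: [-0.0, 0.2, -4.9]
grip_width: 0.018
grasp_force: 30.0
```

send_rows(
  moves=[
    [0, 0.018, 0, -1],
    [0, 0.036, 0, -2],
    [0, 0.054, 0, -3],
    [0, 0.072, 0, -4],
    [0, 0.09, 0, -5],
    [0, 0.108, 0, -6],
    [0, 0.126, 0, -7],
    [-0.001, 0.144, 0, -8],
    [-0.002, 0.162, 0, -9],
    [-0.003, 0.18, 0, -10],
  ],
)

```text
clock: 7.32
position: [0.5451, 0.115, 0.1257]
eef_rot: [-0.0, 0.999, -0.043, -0.0]
ft_force: [-0.2, 0.3, -5.3]
grip_width: 0.0179
grasp_force: 30.0
```

send_rows(
  moves=[
    [-0.001, 0.018, 0, 0],
    [-0.002, 0.036, 0, 0],
    [-0.003, 0.054, 0, 0],
    [-0.004, 0.072, 0, 0],
    [-0.005, 0.09, 0, 0],
    [-0.006, 0.106, 0, 0],
    [-0.007, 0.12, 0, 0],
    [-0.008, 0.131, 0, 0],
    [-0.008, 0.138, 0, 0],
    [-0.008, 0.141, 0, 0],
  ],
)

```text
clock: 8.57
position: [0.5376, 0.2545, 0.1256]
eef_rot: [0.0, 0.999, -0.043, 0.0]
ft_force: [0.1, -0.1, -4.5]
grip_width: 0.0178
grasp_force: 30.0
```

```bash
python3 - <<'E'
from h import *
t=robot.capture("top");s=robot.capture("side")
st=robot.read_state();print(st["clock"],st["position"].round(4),st["eef_rot"].round(3),st["ft_force"])
A=np.hstack([cv2.resize(t[130:310,110:310],(400,360),interpolation=2),cv2.resize(s[200:400,190:390],(400,360),interpolation=2)])
cv2.imwrite("pics/c3.png",A[:,:,::-1])
E
```

```text
8.675 [0.5376 0.2543 0.1256] [ 0.     0.999 -0.043 -0.   ] [-0.24700652 -0.87562281 -4.55899341]
```

View pics/c3.png

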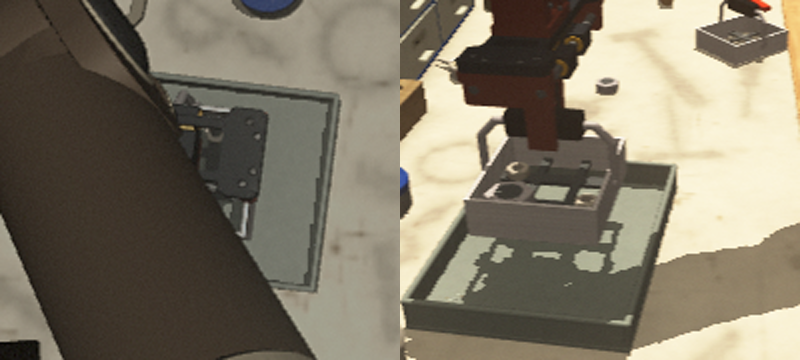

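The side crop shows all three nuts in the sieve: small ones at (517,170) and (587,198), the large one at (508,190). The sieve is inside the tray outline, so I'll shake.

send_rows(
  moves=[
    [0.002, 0.025, 0, 0],
    [0, 0, 0, 0],
    [-0.002, -0.025, 0, 0],
    [0.0005, 0.005, 0, 0],
    [0.002, 0.025, 0, 0],
    [-0.0005, -0.005, 0, 0],
    [-0.002, -0.025, 0, 0],
    [0.0005, 0.005, 0, 0],
    [0.002, 0.025, 0, 0],
    [0, 0, 0, 0],
  ],
)

```text
clock: 9.93
position: [0.5367, 0.2592, 0.1258]
eef_rot: [-0.002, 0.999, -0.04, 0.0]
ft_force: [0.4, -0.4, -4.9]
grip_width: 0.0179
grasp_force: 30.0
```

send_rows(
  moves=[
    [-0.002, -0.025, 0, 0],
    [0.0005, 0.005, 0, 0],
    [0.002, 0.025, 0, 0],
    [-0.0005, -0.005, 0, 0],
    [-0.002, -0.025, 0, 0],
    [0.0005, 0.005, 0, 0],
    [0.002, 0.025, 0, 0],
    [-0.0005, -0.005, 0, 0],
    [0, 0, 0, 0],
    [0, 0, 0, 0],
  ],
)

```text
clock: 11.18
position: [0.5375, 0.2554, 0.1258]
eef_rot: [-0.0, 0.999, -0.043, 0.0]
ft_force: [0.5, 0.6, -4.1]
grip_width: 0.0182
grasp_force: 30.0
```

```bash
python3 - <<'E'
from h import *
s=robot.capture("side")
st=robot.read_state();print(st["clock"],st["position"].round(4),st["eef_rot"].round(3),st["ft_force"],st["grip_width"])
cv2.imwrite("pics/c4.png",cv2.resize(s[240:400,190:350],(600,600),interpolation=2)[:,:,::-1])
E
```

```text
11.225 [0.5375 0.2554 0.1258] [-0.     0.999 -0.043  0.   ] [-0.56684905  0.26566854 -4.65328102] 0.017708859888649512
```

View pics/c4.png

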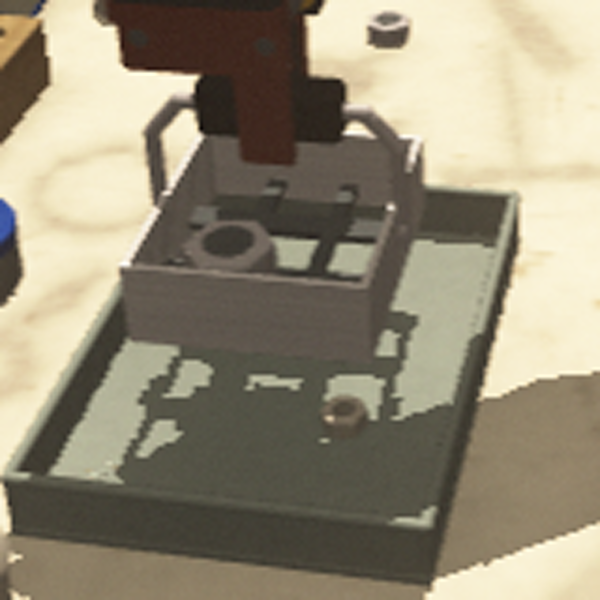

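The side crop shows one small nut in the tray at (345,413) and the large nut in the sieve at (232,248). The second small nut isn't visible. I'll shake again, then look from both ends of the tray.

send_rows(
  moves=[
    [0.002, 0.025, 0, 0],
    [-0.0005, -0.005, 0, 0],
    [-0.002, -0.025, 0, 0],
    [0.0005, 0.005, 0, 0],
    [0.002, 0.025, 0, 0],
    [-0.0005, -0.005, 0, 0],
    [-0.002, -0.025, 0, 0],
    [-0.003, -0.04, 0, 0],
    [-0.004, -0.05, 0, 0],
    [-0.004, -0.05, 0, 0],
  ],
)

```text
clock: 12.48
position: [0.5338, 0.2035, 0.1258]
eef_rot: [0.0, 0.999, -0.044, 0.0]
ft_force: [-0.4, 1.1, -4.1]
grip_width: 0.0181
grasp_force: 30.0
```

```bash
python3 - <<'E'
from h import *
cv2.imwrite("pics/a.png",robot.capture("side")[:,:,::-1])
E
```

send_rows(
  moves=[
    [0.002, 0.018, 0, 0],
    [0.004, 0.036, 0, 0],
    [0.006, 0.054, 0, 0],
    [0.007, 0.072, 0, 0],
    [0.008, 0.088, 0, 0],
    [0.008, 0.1, 0, 0],
    [0.008, 0.1, 0, 0],
  ],
)

```text
clock: 13.4
position: [0.5412, 0.3056, 0.1256]
eef_rot: [-0.0, 0.999, -0.043, -0.0]
ft_force: [0.4, -0.7, -4.8]
grip_width: 0.0179
grasp_force: 30.0
```

```bash
python3 - <<'E'
from h import *
s=robot.capture("side");a=cv2.imread("pics/a.png")
print(robot.read_state()["position"],robot.read_state()["clock"])
cv2.imwrite("pics/c5.png",np.hstack([cv2.resize(i[230:400,190:340],(400,453),interpolation=2) for i in(a,s[:,:,::-1])]))
E
```

```text
[0.5414226  0.30437774 0.12550037] 13.45
```

View pics/c5.png

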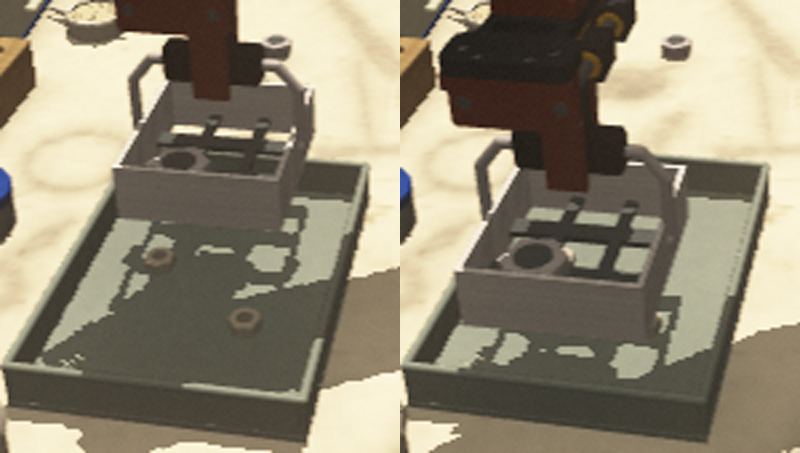

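Left crop: both small nuts lie in the tray at (158,258) and (245,320), and the large nut stays in the sieve at (180,165). I'll carry the sieve to the free bench at about (0.54, 0.03) and set it down.

send_rows(
  moves=[
    [0, -0.003, 0, 0],
    [0, -0.009, 0, 0],
    [0, -0.018, 0, 0],
    [0, -0.03, 0, 0],
    [0, -0.046, 0, 0],
    [0, -0.063, 0, 0],
    [0, -0.08, 0, 0],
    [0, -0.098, 0, 0],
    [0, -0.116, 0, 0],
    [0, -0.134, 0, 0],
  ],
)

```text
clock: 14.7
position: [0.5416, 0.169, 0.1257]
eef_rot: [0.0, 0.999, -0.043, 0.0]
ft_force: [-0.2, -0.1, -3.2]
grip_width: 0.0178
grasp_force: 30.0
```

send_rows(
  moves=[
    [0, -0.018, 0, 0],
    [0, -0.036, 0, 0],
    [0, -0.054, 0, 0],
    [0, -0.072, 0, 0],
    [0, -0.09, 0, 0],
    [0, -0.108, 0, 0],
    [0, -0.122, 0, 0],
    [0, -0.132, 0, 0],
    [0, -0.138, 0, 0],
    [0, -0.14, 0, 0],
  ],
)

```text
clock: 15.95
position: [0.5416, 0.0302, 0.1257]
eef_rot: [-0.0, 0.999, -0.043, 0.0]
ft_force: [0.1, -0.5, -3.4]
grip_width: 0.0181
grasp_force: 30.0
```

send_rows(
  moves=[
    [0, 0, -0.006, 0],
    [0, 0, -0.016, 0],
    [0, 0, -0.027, 0],
    [0, 0, -0.038, 0],
    [0, 0, -0.047, 0],
    [0, 0, -0.052, 0],
    [0, 0, -0.055, 0],
    [0, 0, -0.057, 0],
    [0, 0, -0.058, 0],
    [0, 0, -0.058, 0],
  ],
)

```text
clock: 17.2
position: [0.5417, 0.0303, 0.0678]
eef_rot: [0.0, 0.999, -0.043, 0.0]
ft_force: [-0.3, 0.1, -3.5]
grip_width: 0.0179
grasp_force: 30.0
```

send_rows(
  moves=[
    [0, 0, -0.001, 0],
    [0, 0, -0.001, 0],
    [0, 0, -0.001, 0],
  ],
)

```text
clock: 17.58
position: [0.5418, 0.0303, 0.0676]
eef_rot: [0.0, 0.999, -0.043, 0.0]
ft_force: [-3.2, -1.2, 5.8]
grip_width: 0.0178
grasp_force: 30.0
```

Contact is made, so I'll release, retreat and look.

send_rows(
  moves=[
    [0, 0, 0, 0],
    [0, 0, 0, 0],
    [0, 0, 0, 0],
    [0, 0, 0, 0],
    [0, 0, 0, 0],
    [0, 0, 0, 0],
  ],
  claw=0.0878,
)

```text
clock: 18.32
position: [0.5416, 0.0303, 0.0666]
eef_rot: [0.0, 0.999, -0.043, -0.0]
ft_force: [-0.9, -0.3, 0.1]
grip_width: 0.0746
grasp_force: 0.0
```

send_rows(
  moves=[
    [0, 0, 0.015, 0],
    [0, 0, 0.04, 0],
    [0, 0, 0.07, 0],
    [0, 0, 0.11, 0],
    [0, 0, 0.15, 0],
    [0, 0, 0.19, 0],
    [0, -0.04, 0.2, 0],
    [0, -0.09, 0.2, 0],
    [0, -0.14, 0.2, 0],
    [0, -0.19, 0.2, 0],
  ],
)

```text
clock: 19.58
position: [0.5414, -0.1611, 0.2681]
eef_rot: [0.0, 0.999, -0.043, 0.001]
ft_force: [0.5, -0.4, 0.3]
grip_width: 0.0877
grasp_force: 0.0
```

```bash
python3 - <<'E'
from h import *
t=robot.capture("top");s=robot.capture("side");st=robot.read_state();print(st["clock"],st["position"],st["ft_force"],st["grip_width"])
cv2.imwrite("pics/f.png",np.hstack([cv2.resize(t[130:310,110:410],(450,270),interpolation=2),cv2.resize(s[180:400,180:400],(350,270),interpolation=2)])[:,:,::-1])
E
```

```text
19.675 [ 0.54045128 -0.16645756  0.26762173] [ 0.59663708 -0.79490103 -0.46351913] 0.08741127951085968
```

View pics/f.png

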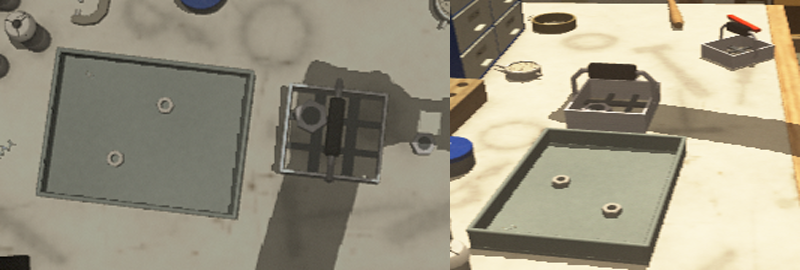

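The final picture shows both small nuts in the tray at (165,105) and (115,158). The sieve stands upright beside the tray with the large nut in it at (310,117), and the gripper is clear.

```bash
python3 -c "
from workcell import robot
print(robot.job_done())"
```

```text
the job is handed in; nothing more can be done
None
```

The job is handed in at about 20 s: both small nuts are in the tray, and the sieve stands released and upright on the bench beside it with only the large nut inside.

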